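Take the left-hand spinner nut off a fan

ROBOT

A 6-joint arm with a two-finger parallel gripper is mounted at the origin on the work surface. World frame = base frame: x ahead of the robot, y to its left, z up, the work surface at z = 0. Lengths are in mm, angles in rad, forces in N, time in s.
With the tool pointing down it reaches from about 400 to 925 mm from the base axis. Payload 12.5 kg.
Tool frame: the origin (TCP) lies at the centre of the arm's flange, where the gripper is bolted on; the fingertips stand 190 mm ahead of it and the grasp point (between the pads) lies 171 mm ahead of it; z points along the fingers, y is the line along which they close (so a half turn about z gives the same grasp; the last joint's range is limited). The gripper opens to 95 mm and grips with 3 to 60 N. Pads are 20 mm wide; open, the fingers measure 119 mm over their backs; the gripper's body (75 mm by 180 mm) begins 59 mm behind the grasp point.
Start: joints at [1.182, 0.491, 1.559, -0, 1.092, -0.106], TCP at [174.379, 600.181, 404.761] pointing down, gripper open.
Joint ranges: [-3.1, 3.1], [-0.84, 2.19], [0.05, 2.79], [-1.13, 4.28], [0.06, 2.93], [-2.69, 2.69]. Speed limits (rad/s): [2.22, 2.22, 2.79, 3.14, 3.14, 3.14].

INTERFACE

Orientations are given as [roll, pitch, yaw] about the fixed x, y, z axes, in that order (R = Rz(yaw) Ry(pitch) Rx(roll)).
In Python, from cell import env, read_camera, search_frame, cut_out gives the robot as it stands. The module is installed in compiled form; this text tells all that it offers.
- The arm moves only by the tool move_arm, never from a script. Its argument "commands" is a list of rows, each a list of 3 entries, a list of its own where there are three numbers: the shift along the world's x, y, z normalised to -1 to 1, where 1 is 0.03 m, then the turn about the world's z normalised to -1 to 1, where 1 is 0.08 rad, then the opening, from -1 (shut) to 1 (fully open), so that 0 is half open. A call has 1 to 20 rows; each row shifts and turns the commanded pose from where the row before left it; what a row does not reach is not made up. A row lasts 1/12 s, in which the tool goes at most 41.7 mm and 7.16 degrees, less where a joint would pass 70% of its speed; a pose out of reach is approached as far as the arm can. A call with a number of a shift or a turn outside -1 to 1 is refused whole. A call with a gripper value outside its range is refused whole. The fingers move at their own pace and stop on an object; the grip force is fixed at half the most. Time passes only in rows, so rows that do not move let the fingers close. It gives the time, the measured TCP pose, the force, the opening and the grip force at its end, in the units of the state.
- env.state(): the state, without advancing time (a new reading comes with each control period).
- read_camera(name): name is "scene" or "side" or "wrist"; returns a dict with "image" (420x560x3 uint8, red, green, blue), "fx", "fy", "cx", "cy" (pixels), "rvec" (rotation vector, rad) and "tvec" (3), from world to camera coordinates, as OpenCV has them. Camera axes: x right, y down, z forward; pixel columns grow to the right and rows downward; lengths in mm; the calibration is good to about 2 mm. A picture is of the moment at which its call begins. There is no depth.
- env.job_done(): hands the job in; it is judged then, once.
Trained networks look in a picture, given as the dict that the camera call returned (one of the last four; its "shot" number tells which), for a name from the list of things; names that differ only in an ending like _2 or _b are one class to them, and where a whole thing is asked for, a point or a joint stands for the part that bears it (a point fixed in the world has none). Each returns a list of dicts, best first, with "confidence" (0 to 1); they miss things now and then, are a little off and sometimes report something else, mostly with a low value. They report only what shows in the picture. A call takes as long as a camera call. They do not tell look-alikes from the thing itself.
- search_frame(thing, picture): "at" ([column, row] in pixels, amid what is visible of it).
- cut_out(thing, picture): "region" (420x560 bool, what is visible of it) and "at" ([column, row] in pixels, amid what is visible of it).
The state is a dict: "t": time; "joints": joint angles; "qvel": joint speeds; "tau": joint torques, N m; "eef_pos": TCP position; "tcp_rot": TCP orientation; "ft_force": force on the tool from outside, world axes, zero at the start; "moment": the same for the moment, N m; "opening": opening from 0.0 (shut) to 1.0 (fully open); "grip_force": force on a finger pad.
Only numpy, scipy, OpenCV 4.12 (cv2) and the standard library are available. Lean on these libraries where they do the work, as an engineer would, in place of code of your own. Each camera call takes 0.05 s, during which the arm holds its last target. There are 200 camera calls.

TASK

The desk fan lying on its back is to be washed: unscrew the spinner nut from the middle of its blades and stand it, dome up, in the upturned steel lid. Like all fan spinners it has a left-hand thread, so it comes off clockwise; do not force the blades round or wrench the nut off while the thread still holds it, and leave the fan, the lid, the basin, the jar and the spoon where they are.

Things in the scene. Friction and masses are not known exactly. Their poses are not given: they have to be found in the camera images.
- spinner: Spinner nut: white eight-sided plastic cap, 40 mm across flats, 43 over corners, 36 high, 35 g; upright flats from 0 to 28 mm above its rim, low dome above. Origin: centre of its open lower rim, z up through the dome. One flat faces its x axis, the others every 45 degrees from it; a grip across two opposite flats holds best
- nut_mid (a point): Point on the nut's axis 16 mm above its rim, a good height to grip. Left-hand thread: turned clockwise seen from above the nut climbs 16 mm per full turn, with about 3 mm of free play up and down. Let go half unscrewed, it stays there. Turned anticlockwise it jams and drags the blades round
- nut_lugs (a point): Midway between two of the lugs inside the nut, 7 mm above its rim, that run in the hub's thread. They leave it after at least 2.3 rad of clockwise turning, more than one grasp gives; how much differs each time and must be felt. Until then an upward pull is resisted beyond the play; afterwards the nut lifts freely, and must go up 20 mm straight to clear the spigot; keep hold of it then, it may tip
- fan: The fan head, lying on its back and immovable: grey motor housing 100 mm across, rear wire guard 210 mm across with its rim 92 mm above the slab, five grey blades (to 87 mm from the axis, highest edge about 100 mm above the slab) and a hub of 38 mm diameter whose top is 115 mm above the slab. Origin: centre of the underside on the slab, z up along the fan's axis
- nut_seat (a point): Centre of the hub's top face on the fan's axis, 115 mm above the slab; the nut's rim sits here when screwed home. The threaded spigot (31 mm diameter over the thread) stands 21 mm above it
- blade_tip (a point): Point near the tip of one blade, 85 mm from the fan's axis. The blades turn with the stiff motor shaft (about 0.3 N m to turn) and count as forced round once they have gone about 20 degrees
- lid: Stainless steel pan lid lying upturned on the slab, loose, 0.45 kg: flat round dish 160 mm across inside the foot, 170 mm at the rim, rim 12 mm high. Origin: centre of its underside; its inner floor is 3.5 mm above it
- basin: Red plastic basin, 190 mm across and 80 mm high, loose; a bystander. Origin: centre of its underside
- jar: Glass jar with a tight steel cap, 60 mm across and 70 mm high, loose; a bystander. Origin: centre of its underside
- spoon: Bamboo spoon 220 mm long lying on the slab, loose; a bystander. Origin: near its middle, on the slab; x along its length
Things that resemble listed ones, but are neither listed nor needed, are in the scene too. There is more than one size of the spinner; the job needs the smallest.

How it is judged (in metres and radians):
On the way:
1. the nut is unscrewed and lifted clear above the hub (z of spinner in the frame of nut_seat above 0.025 m and horizontal distance between spinner and nut_seat below 0.05 m).
At the end, for the whole second after the job is handed in: The nut stands still on the lid's inner floor, dome up within about 8 degrees, its centre within 60 mm of the lid's centre; the lid is within 40 mm of where it was and the blade tips within 30 mm of where they were (horizontal distance between spinner and lid below 0.06 m and z of spinner in the frame of lid between 0 and 0.008 m and angle between spinner's own z axis and vertical below 0.15 rad and linear speed of spinner below 0.02 m/s and distance of lid from where it was at the start of the episode below 0.04 m and distance of blade_tip from where it was at the start of the episode below 0.03 m); the robot touches nothing.
It fails at once if the blades are forced round (a tip moved more than 30 mm) (distance of blade_tip from where it was at the start of the episode above 0.03 m).
It fails at once if the nut is wrenched against the fan with more than 50 N (contact force between spinner and fan above 50 N).
It fails at once if the basin, jar or spoon is moved more than 30 mm (distance of any of basin, jar, spoon from where it was at the start of the episode above 0.03 m).
It also fails if it takes over 64 s, if anything falls off the work surface, if the arm or the gripper's body presses on something with over 40 N, if the wrist force passes 120 N, or if a joint passes its speed limit or range.

## Working session

There is one attempt and no reset: what is moved stays moved. The work goes in short steps, Python scripts to look and compute and a tool call to move; the robot and the scene stay as the last step left them, time stands still between calls to the robot, and variables do not carry over. Pictures are saved under pics/ and viewed, at most 10 in all, crops included, and the job is handed in when it is done.

Besides the shell and the picture viewer there is one more tool, called after "Emit:" as a command line: name --argument value ..., lists and objects as JSON in quotes. move_arm: Moves the arm, as the interface text tells. Its arguments: {"type":"object","properties":{"commands":{"type":"array","items":{"type":"array"}}},"required":["commands"]}

```bash
mkdir -p pics; cat > h.py <<'E'
import numpy as np, cv2
from cell import env, read_camera, search_frame, cut_out
def ray(p,uv):
    R,_=cv2.Rodrigues(np.array(p["rvec"],float)); t=np.array(p["tvec"],float).ravel()
    d=R.T@np.array([(uv[0]-p["cx"])/p["fx"],(uv[1]-p["cy"])/p["fy"],1.]); return -R.T@t, d/np.linalg.norm(d)
def atz(p,uv,z):
    o,d=ray(p,uv); return o+d*(z-o[2])/d[2]
def tri(rs):
    A=sum(np.eye(3)-np.outer(d,d) for o,d in rs); b=sum((np.eye(3)-np.outer(d,d))@o for o,d in rs); return np.linalg.solve(A,b)
def proj(p,X):
    K=np.array([[p["fx"],0,p["cx"]],[0,p["fy"],p["cy"]],[0,0,1.]])
    return cv2.projectPoints(np.array(X,float).reshape(-1,3),np.array(p["rvec"],float),np.array(p["tvec"],float),K,None)[0].reshape(-1,2)
E
python3 - <<'E'
from h import *
ps={n:read_camera(n) for n in("scene","side","wrist")}
for n,p in ps.items():
    for th in("spinner","fan","lid","nut_seat","basin","jar","spoon"):
        for r in search_frame(th,p)[:4]: print(n,th,np.round(r["at"]),round(r["confidence"],2),np.round(atz(p,r["at"],130 if th in("spinner","nut_seat") else 5)))
im=np.hstack([cv2.resize(ps[n]["image"],(400,300)) for n in("scene","side")])
im2=np.hstack([cv2.resize(ps["wrist"]["image"],(400,300)),np.zeros((300,400,3),np.uint8)])
cv2.imwrite("pics/a.png",np.vstack([im,im2])[:,:,::-1])
print(env.state())
E
```

```text
scene spinner [251. 197.] 0.91 [575. -52. 130.]
scene spinner [190. 193.] 0.85 [ 518. -185.  130.]
scene spinner [118. 250.] 0.69 [ 660. -362.  130.]
scene fan [198. 216.] 0.95 [ 463. -166.    5.]
scene lid [361. 198.] 0.65 [524. 274.   5.]
scene nut_seat [198. 215.] 0.87 [ 601. -181.  130.]
scene basin [298. 272.] 0.56 [726.  16.   5.]
scene basin [196. 214.] 0.29 [ 453. -168.    5.]
scene jar [428. 228.] 0.68 [687. 386.   5.]
scene spoon [148. 309.] 0.97 [ 728. -329.    5.]
scene spoon [189. 192.] 0.36 [ 357. -168.    5.]
side spinner [194. 256.] 0.9 [ 458. -108.  130.]
side spinner [245. 405.] 0.78 [ 536. -396.  130.]
side spinner [222. 289.] 0.63 [ 506. -188.  130.]
side fan [231. 313.] 0.87 [ 514. -154.    5.]
side lid [221. 173.] 0.95 [503. 275.   5.]
side nut_seat [233. 308.] 0.92 [ 525. -229.  130.]
side nut_seat [233. 304.] 0.52 [ 524. -221.  130.]
side nut_seat [222. 288.] 0.51 [ 507. -185.  130.]
side basin [351. 229.] 0.65 [796.  39.   5.]
side jar [298. 135.] 0.56 [724. 419.   5.]
side spoon [347. 380.] 0.84 [ 711. -318.    5.]
{'t': 1.2, 'joints': array([ 1.18237976e+00,  4.90896255e-01,  1.55890351e+00, -1.09462221e-05,
        1.09171561e+00, -1.05647767e-01]), 'qvel': array([-1.58268640e-05, -1.08145115e-03,  8.03335266e-04,  3.23454787e-05,
        5.46181973e-04, -1.87041400e-03]), 'tau': array([-7.77704190e-04, -6.12469840e+01, -2.58416587e+01,  6.91938261e-02,
        4.47831885e-02, -1.18030982e-05]), 'eef_pos': array([174.39108619, 600.17383666, 404.76206079]), 'tcp_rot': array([3.14151682e+00, 1.78101918e-05, 2.85882889e+00]), 'ft_force': array([-0.12930407,  0.18827977,  0.01078261]), 'moment': array([-0.00125644,  0.01373574,  0.01804095]), 'grip_force': 0.0, 'opening': 1.0010363974252339}
```

View pics/a.png

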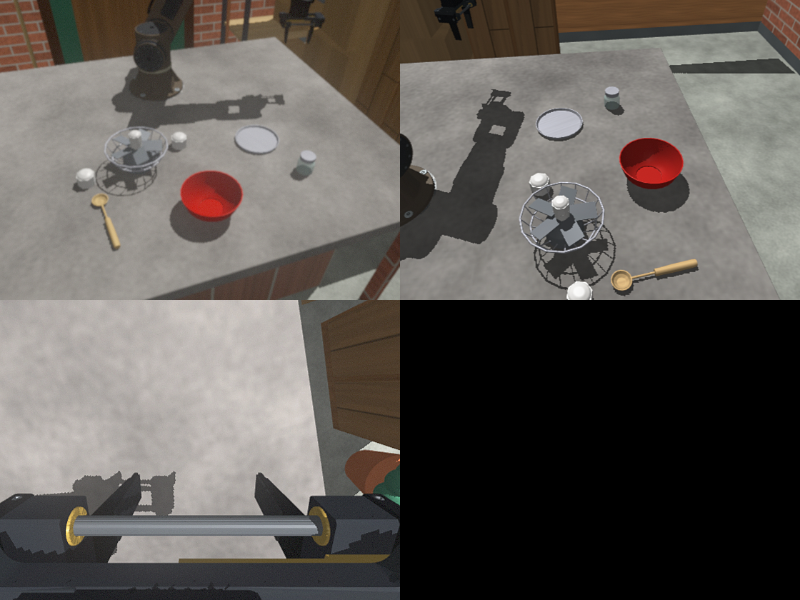

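```bash
python3 - <<'E'
from h import *
a,b,w=[read_camera(n) for n in("scene","side","wrist")]
o,d=ray(w,(280,210)); print("wrist cam",o.round(),d.round(2), w["fx"])
def cut(th,p,at):
    rs=cut_out(th,p); r=min(rs,key=lambda r:np.hypot(*(np.array(r["at"])-at))); return r
ra=cut("spinner",a,(190,193)); rb=cut("spinner",b,(222,289))
print("nut",tri([ray(a,ra["at"]),ray(b,rb["at"])]), ra["region"].sum(), rb["region"].sum())
for at1,at2 in (((251,197),(194,256)),((118,250),(245,405))):
    r1=cut("spinner",a,at1);r2=cut("spinner",b,at2);print("other",tri([ray(a,r1["at"]),ray(b,r2["at"])]), r1["region"].sum(),r2["region"].sum())
ra=cut("lid",a,(361,198)); rb=cut("lid",b,(221,173)); print("lid",tri([ray(a,ra["at"]),ray(b,rb["at"])]))
ra=cut("jar",a,(428,228)); rb=cut("jar",b,(298,135)); print("jar",tri([ray(a,ra["at"]),ray(b,rb["at"])]))
E
```

```text
wrist cam [ 96. 623. 384.] [ 0.28 -0.07 -0.96] 314.26029973017415
nut [ 503.25962239 -185.22652714  123.43210204] 298 558
other [443.03017907 -21.57566812  18.13227597] 449 689
other [ 542.04537701 -362.70003655   26.32337002] 620 836
lid [508.50601781 281.13365452  -2.63102306]
jar [706.86880784 370.26844204  33.32190853]
```

Emit:
move_arm --commands '[[[0.93, -0.89, 0], 0, 1], [[0.93, -0.89, 0], 0, 1], [[0.93, -0.89, 0], 0, 1], [[0.93, -0.89, 0], 0, 1], [[0.93, -0.89, 0], 0, 1], [[0.93, -0.89, 0], 0, 1], [[0.93, -0.89, 0], 0, 1], [[0.93, -0.89, 0], 0, 1], [[0.93, -0.89, 0], 0, 1], [[0.93, -0.89, 0], 0, 1], [[0.93, -0.89, 0], 0, 1], [[0.93, -0.89, 0], 0, 1], [[0, -0.97, 0], 0, 1], [[0, -0.97, 0], 0, 1], [[0, -0.97, 0], 0, 1], [[0, -0.97, 0], 0, 1], [[0, -0.97, 0], 1, 1], [[0, -0.97, 0], 1, 1]]'

```text
t: 3.35
eef_pos: [509.0, 103.8, 404.9]
tcp_rot: [3.141, 0.0, 3.022]
ft_force: [1.0, 0.6, -0.2]
opening: 0.998
grip_force: 0.0
```

Emit:
move_arm --commands '[[[0, -0.97, 0], 1, 1], [[0, -0.97, 0], 1, 1], [[0, -0.97, 0], 1, 1], [[0, -0.97, 0], 1, 1], [[0, -0.97, 0], 1, 1], [[0, -0.97, 0], 1, 1], [[0, -0.97, 0], 1, 1], [[0, -0.97, 0], 1, 1], [[0, -0.97, 0], 0, 1], [[0, -0.97, 0], 0, 1], [[0, 0, 0], 0, 1], [[0, 0, 0], 0, 1]]'

```text
t: 4.35
eef_pos: [509.0, -187.0, 404.6]
tcp_rot: [3.141, -0.0, -2.627]
ft_force: [-0.7, 0.9, 0.4]
opening: 1.0
grip_force: 0.0
```

```bash
python3 - <<'E'
from h import *
s=env.state(); print(s["t"],s["eef_pos"].round(1),s["tcp_rot"].round(3),s["joints"].round(2))
w=read_camera("wrist")
for th in("spinner","nut_seat"):
    for r in search_frame(th,w)[:3]: print(th,np.round(r["at"]),round(r["confidence"],2),np.round(atz(w,r["at"],145)))
c=[r for r in cut_out("spinner",w)][0]; u,v=map(int,c["at"]); print(c["region"].sum())
m=c["region"]; ys,xs=np.where(m); print(xs.min(),xs.max(),ys.min(),ys.max())
im=w["image"]; full=cv2.resize(im,(400,300)); h=60
y0=min(max(v-h,0),300); x0=max(u-h,0)
cr=cv2.resize(im[y0:y0+120,x0:x0+120],(400,400),interpolation=cv2.INTER_CUBIC)
out=np.zeros((400,800,3),np.uint8); out[:300,:400]=full; out[:,400:]=cr
cv2.imwrite("pics/b.png",out[:,:,::-1]); print(x0,y0)
E
```

```text
4.35 [ 509.  -187.   404.6] [ 3.141 -0.    -2.627] [-0.47  0.37  1.76  0.    1.01 -2.56]
spinner [123. 138.] 0.82 [ 508. -319.  145.]
spinner [280. 224.] 0.81 [ 509. -184.  145.]
spinner [427. 210.] 0.58 [441. -88. 145.]
nut_seat [271. 189.] 0.67 [ 487. -204.  145.]
2446
397 457 184 236
368 149
```

View pics/b.png

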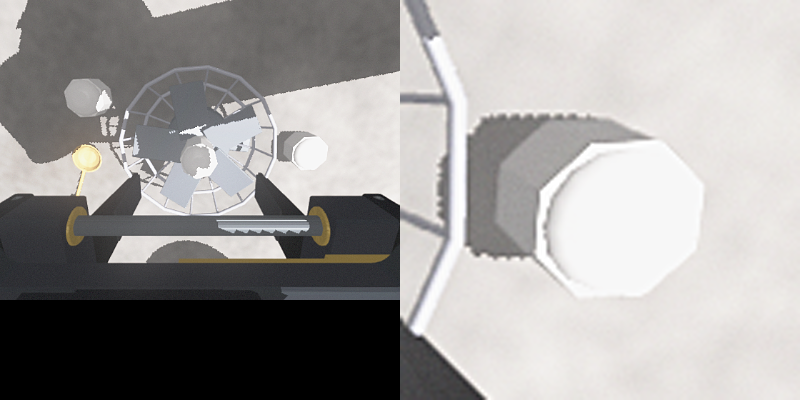

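```bash
cat > fit.py <<'E'
from h import *
from scipy.optimize import minimize
def sil(w,x,y,z,yaw):
    k=yaw+np.pi/8+np.arange(8)*np.pi/4; R=20/np.cos(np.pi/8)
    P=[[x+R*np.cos(a),y+R*np.sin(a),z+h] for a in k for h in(0,28)]+[[x+12*np.cos(a),y+12*np.sin(a),z+36] for a in k]
    q=proj(w,P); S=4; m=np.zeros((420*S,560*S),np.uint8)
    cv2.fillConvexPoly(m,cv2.convexHull(((q+.5)*S).astype(np.int32)),1)
    return cv2.resize(m.astype(np.float32),(560,420),interpolation=cv2.INTER_AREA),q
def fit(w,m,x,y,z):
    best=None
    for y0 in np.arange(0,np.pi/4,np.pi/16):
        r=minimize(lambda v:np.abs(sil(w,v[0],v[1],z,v[2]/20)[0]-m).sum(),[x,y,y0*20],method="Nelder-Mead",options=dict(initial_simplex=[[x-3,y-3,y0*20],[x+4,y,y0*20],[x,y+4,y0*20],[x,y,y0*20+4]]))
        print(r.fun.round(1),r.x[:2].round(1),round((r.x[2]/20)%(np.pi/4),3))
        if best is None or r.fun<best.fun:best=r
    return best.x[0],best.x[1],(best.x[2]/20)%(np.pi/4)
E
python3 - <<'E'
from fit import *
w=read_camera("wrist")
c=min(cut_out("spinner",w),key=lambda r:np.hypot(r["at"][0]-280,r["at"][1]-224))
m=c["region"]; print(c["at"],m.sum()); z=115
x,y,a=fit(w,m.astype(float),507,-185,z)
_,q=sil(w,x,y,z,a)
im=w["image"][174:274,230:330]; im=np.clip(im.astype(float)*1.3,0,255).astype(np.uint8)
A=cv2.resize(im,(400,400),interpolation=cv2.INTER_CUBIC); B=A.copy()
cv2.polylines(B,[(((q[1:16:2]-[230,174])+.5)*4).astype(int)],True,(255,0,0),1)
cn,_=cv2.findContours(m[174:274,230:330].astype(np.uint8),0,1); cv2.drawContours(B,[k*4 for k in cn],-1,(0,255,0),1)
cv2.imwrite("pics/c.png",np.hstack([A,B])[:,:,::-1])
E
```

```text
[276.2, 218.7] 2160
104.1 [ 511.9 -184.8] 0.781
101.9 [ 511.7 -184.8] 0.762
106.1 [ 511.5 -184.9] 0.76
104.7 [ 511.6 -184.9] 0.008
```

View pics/c.png

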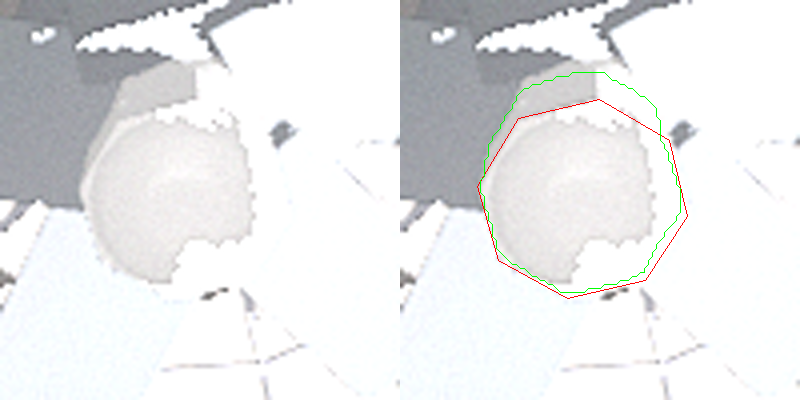

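Emit:
move_arm --commands '[[[0.08, 0.08, -0.3], -1, 1], [[0, 0, -0.3], -1, 1], [[0, 0, -0.3], -1, 1], [[0, 0, -0.3], -1, 1], [[0, 0, -0.3], -1, 1], [[0, 0, 0], -1, 1], [[0, 0, 0], -0.74, 1], [[0, 0, 0], 0, 1], [[0, 0, 0], 0, 1]]'

```text
t: 5.4
eef_pos: [511.7, -183.0, 359.9]
tcp_rot: [3.142, 0.0, 3.122]
ft_force: [1.1, 0.4, 1.3]
opening: 1.0
grip_force: 0.0
```

```bash
python3 - <<'E'
from fit import *
w=read_camera("wrist"); s=env.state(); print(s["eef_pos"].round(1),s["tcp_rot"].round(3))
u=proj(w,[511.7,-184.8,140])[0]; print(u)
c=min(cut_out("spinner",w),key=lambda r:np.hypot(*(np.array(r["at"])-u)))
m=c["region"]; print(c["at"],m.sum()); z=115
x,y,a=fit(w,m.astype(float),511,-185,z)
_,q=sil(w,x,y,z,a)
u0,v0=int(u[0])-60,int(u[1])-60
im=w["image"][v0:v0+120,u0:u0+120]
A=cv2.resize(im,(400,400),interpolation=cv2.INTER_CUBIC); f=400/120; B=A.copy()
cv2.polylines(B,[(((q[1:16:2]-[u0,v0])+.5)*f).astype(int)],True,(255,0,0),1)
cv2.imwrite("pics/d.png",np.hstack([A,B])[:,:,::-1])
E
```

```text
[ 511.7 -183.   359.9] [-3.142  0.     3.122]
[273.93790756 240.95553588]
[275.9, 237.4] 3100
234.2 [ 511.8 -184.5] 0.783
261.4 [ 511.6 -184.3] 0.299
223.1 [ 512.  -184.6] 0.596
226.5 [ 511.9 -184.7] 0.688
```

View pics/d.png

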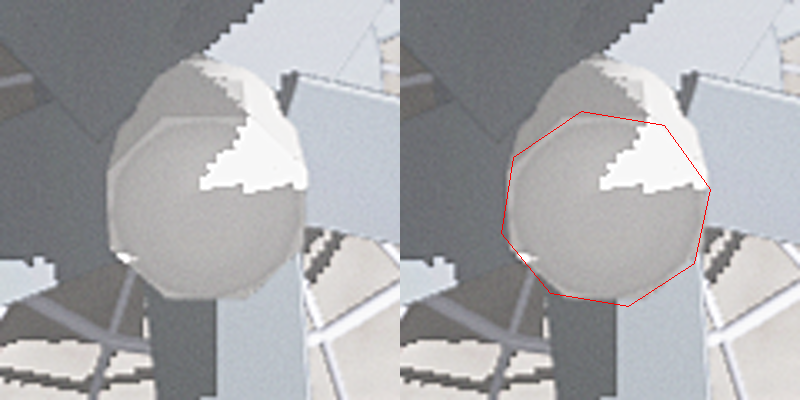

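Emit:
move_arm --commands '[[[0, -0.05, -0.6], 0, 0.6], [[0, 0, -0.6], 0, 0.3], [[0, 0, -0.5], 0, 0.2], [[0, 0, -0.16], 0, 0.1], [[0, 0, 0], 0, -0.1], [[0, 0, 0], 0, -0.2], [[0, 0, 0], 0, -0.5], [[0, 0, 0], 0, -1], [[0, 0, 0], 0, -1], [[0, 0, 0], 0, -1], [[0, 0, 0], 0, -1], [[0, 0, 0], 0, -1]]'

```text
t: 6.5
eef_pos: [511.7, -185.0, 304.5]
tcp_rot: [-3.141, 0.001, 3.12]
ft_force: [-0.1, 0.6, 5.9]
opening: 0.421
grip_force: 30.0
```

Emit:
move_arm --commands '[[[0, 0, 0.007], -0.5, -1], [[0, 0, 0.007], -0.5, -1], [[0, 0, 0.007], -0.8, -1], [[0, 0, 0.007], -0.8, -1], [[0, 0, 0.007], -0.8, -1], [[0, 0, 0.007], -0.8, -1], [[0, 0, 0], 0, -1]]'

```text
t: 7.08
eef_pos: [511.6, -184.9, 305.4]
tcp_rot: [3.142, 0.0, 2.781]
ft_force: [-0.5, 0.4, 3.3]
opening: 0.419
grip_force: 30.0
```

```bash
cat > st.py <<'E'
from h import *
s=env.state(); print(s["t"],s["eef_pos"].round(1),s["tcp_rot"].round(3),"F",s["ft_force"].round(1),"M",s["moment"].round(2),s["opening"].round(3),s["joints"].round(2))
E
python3 st.py
```

```text
Traceback (most recent call last):
  File "st.py", line 2, in <module>
    s=env.state(); print(s["t"],s["eef_pos"].round(1),s["tcp_rot"].round(3),"F",s["ft_force"].round(1),"M",s["moment"].round(2),s["opening"].round(3),s["joints"].round(2))
                                                                                                                                ^^^^^^^^^^^^^^^^^^
AttributeError: 'float' object has no attribute 'round'
```

Emit:
move_arm --commands '[[[0, 0, 0.007], -0.9, -1], [[0, 0, 0.007], -0.9, -1], [[0, 0, 0.007], -0.9, -1], [[0, 0, 0.007], -0.9, -1], [[0, 0, 0.007], -0.9, -1], [[0, 0, 0.007], -0.9, -1], [[0, 0, 0.007], -0.9, -1], [[0, 0, 0.007], -0.9, -1], [[0, 0, 0.007], -0.9, -1], [[0, 0, 0.007], -0.9, -1]]'

```text
t: 7.92
eef_pos: [511.6, -184.9, 307.3]
tcp_rot: [3.142, -0.0, 2.062]
ft_force: [0.5, 1.2, 1.6]
opening: 0.419
grip_force: 30.0
```

```bash
sed -i 's/s\["opening"\].round(3)/s["opening"]/' st.py; python3 st.py; python3 - <<'E'
from h import *
b=read_camera("side"); im=b["image"][240:360,160:320]; cv2.imwrite("pics/e.png",cv2.resize(im,(640,480),interpolation=cv2.INTER_CUBIC)[:,:,::-1])
E
```

```text
7.9167 [ 511.6 -184.9  307.3] [ 3.142 -0.     2.062] F [0.5 1.2 1.6] M [ 0.03  0.01 -0.02] 0.41934649859459716 [-0.47  0.5   1.86  0.    0.78 -0.96]
```

View pics/e.png

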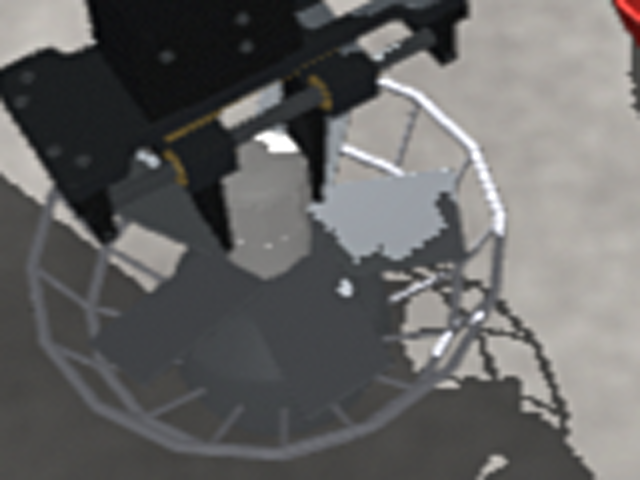

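The nut is between the fingers in the middle of the picture (around 270,210), the blades are at rest, and the moment is near zero, so the nut is turning freely.

Emit:
move_arm --commands '[[[0, 0, 0.007], -0.9, -1], [[0, 0, 0.007], -0.9, -1], [[0, 0, 0.007], -0.9, -1], [[0, 0, 0.007], -0.9, -1], [[0, 0, 0.007], -0.9, -1], [[0, 0, 0.007], -0.9, -1], [[0, 0, 0.007], -0.9, -1], [[0, 0, 0.007], -0.9, -1], [[0, 0, 0.007], -0.9, -1], [[0, 0, 0.007], -0.9, -1], [[0, 0, 0.007], -0.9, -1], [[0, 0, 0.007], -0.9, -1], [[0, 0, 0.007], -0.9, -1], [[0, 0, 0.007], -0.9, -1], [[0, 0, 0.007], -0.9, -1], [[0, 0, 0.007], -0.9, -1], [[0, 0, 0.007], -0.9, -1], [[0, 0, 0.007], -0.9, -1], [[0, 0, 0.007], -0.9, -1], [[0, 0, 0.007], -0.9, -1]]'

```text
t: 9.63
eef_pos: [511.5, -184.9, 311.3]
tcp_rot: [-3.141, 0.0, 0.624]
ft_force: [-0.6, 0.9, -0.2]
opening: 0.419
grip_force: 30.0
```

```bash
python3 st.py
```

```text
9.6333 [ 511.5 -184.9  311.3] [-3.141  0.     0.624] F [-0.6  0.9 -0.2] M [-0.08  0.13  0.01] 0.41903892632778006 [-0.47  0.49  1.86 -0.    0.79  0.48]
```

Emit:
move_arm --commands '[[[0, 0, 0.04], 0, -1], [[0, 0, 0.04], 0, -1], [[0, 0, 0], 0, -1]]'

```text
t: 9.88
eef_pos: [511.5, -184.9, 314.0]
tcp_rot: [-3.141, 0.0, 0.627]
ft_force: [-0.1, -0.2, -1.5]
opening: 0.418
grip_force: 30.0
```

Emit:
move_arm --commands '[[[0, 0, 0.03], 0, -1], [[0, 0, 0], 0, -1]]'

```text
t: 10.05
eef_pos: [511.5, -184.9, 314.4]
tcp_rot: [-3.141, 0.0, 0.625]
ft_force: [1.6, -0.3, -7.9]
opening: 0.42
grip_force: 30.0
```

Emit:
move_arm --commands '[[[0, 0, -0.05], 0, -1], [[0, 0, 0.007], -0.9, -1], [[0, 0, 0.007], -0.9, -1], [[0, 0, 0.007], -0.9, -1], [[0, 0, 0.007], -0.9, -1], [[0, 0, 0.007], -0.9, -1], [[0, 0, 0.007], -0.9, -1], [[0, 0, 0.05], 0, -1], [[0, 0, 0.02], 0, -1], [[0, 0, 0], 0, -1]]'

```text
t: 10.88
eef_pos: [511.6, -184.9, 317.0]
tcp_rot: [3.141, -0.0, 0.194]
ft_force: [0.9, 0.2, -0.3]
opening: 0.421
grip_force: 30.0
```

Emit:
move_arm --commands '[[[0, 0, 0.03], 0, -1], [[0, 0, 0], 0, -1]]'

```text
t: 11.05
eef_pos: [511.6, -184.9, 317.8]
tcp_rot: [3.141, -0.0, 0.193]
ft_force: [0.2, -0.7, -0.5]
opening: 0.421
grip_force: 30.0
```

The nut is free: it sits about 2 mm above where the thread would catch, with no pull. I'll lift it straight up.

Emit:
move_arm --commands '[[[0, 0, 0.1], 0, -1], [[0, 0, 0.1], 0, -1], [[0, 0, 0.1], 0, -1], [[0, 0, 0.2], 0, -1], [[0, 0, 0.2], 0, -1], [[0, 0, 0.4], 0, -1], [[0, 0, 0.6], 0, -1], [[0, 0, 0.6], 0, -1], [[0, 0, 0], 0, -1]]'

```text
t: 11.8
eef_pos: [511.8, -185.0, 390.2]
tcp_rot: [3.138, -0.004, 0.192]
ft_force: [0.3, -1.0, 0.0]
opening: 0.42
grip_force: 30.0
```

```bash
python3 st.py; python3 - <<'E'
from h import *
a,b=read_camera("scene"),read_camera("side")
def near(th,p,at): 
    r=min(cut_out(th,p),key=lambda r:np.hypot(*(np.array(r["at"])-at))); return r["at"],r
# lid centre: ellipse fit to rim at z=12
for p,at in((a,(361,198)),(b,(221,173))):
    at2,r=near("lid",p,at); cn,_=cv2.findContours(r["region"].astype(np.uint8),0,1); c=max(cn,key=len)
    pts=np.array([atz(p,q,9)[:2] for q in c[:,0]]); print("lid",cv2.minEnclosingCircle(pts.astype(np.float32)),pts.mean(0))
nn=[(near("spinner",p,proj(p,[511,-185,190])[0])[0]) for p in(a,b)]
print("nut",tri([ray(a,nn[0]),ray(b,nn[1])]))
im=b["image"][210:360,130:330]; cv2.imwrite("pics/f.png",cv2.resize(im,(640,480),interpolation=cv2.INTER_CUBIC)[:,:,::-1])
E
```

```text
11.8 [ 511.8 -185.   390.2] [ 3.138 -0.004  0.192] F [ 0.3 -1.   0. ] M [-0.08  0.17 -0.  ] 0.4198387759376998 [-0.47  0.39  1.78 -0.    0.97  0.91]
lid ((511.9667663574219, 276.1315002441406), 87.75782775878906) [512.2863639  275.77822572]
lid ((539.4197998046875, 274.2198486328125), 80.66841888427734) [556.26735717 267.12224481]
nut [ 468.08123521 -178.66510144  190.16146851]
```

View pics/f.png

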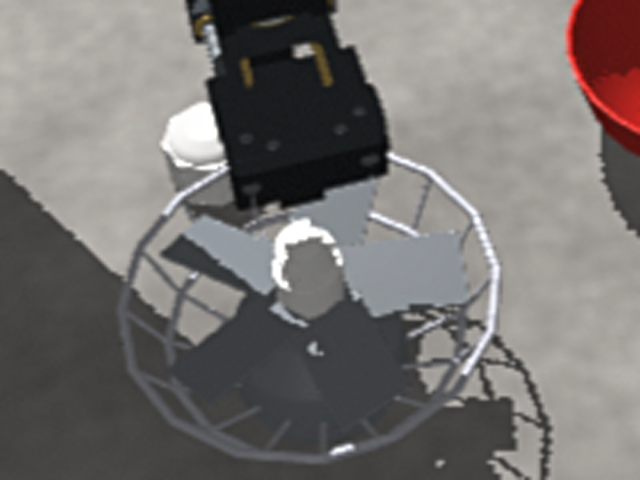

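Emit:
move_arm --commands '[[[0, 0.4, 0], 0, -1], [[0, 0.7, 0], 0, -1], [[0, 0.9, 0], 0, -1], [[0, 0.9, 0], 0, -1], [[0, 0.9, 0], 0, -1], [[0, 0.9, 0], 0, -1], [[0, 0.9, 0], 0, -1], [[0, 0.9, 0], 0, -1], [[0, 0.9, 0], 0, -1], [[0, 0.9, 0], 0, -1], [[0, 0.9, 0], 0, -1], [[0, 0.9, 0], 0, -1], [[0, 0.9, 0], 0, -1], [[0, 0.9, 0], 0, -1], [[0, 0.9, 0], 0, -1], [[0, 0.9, 0], 0, -1], [[0, 0.9, 0], 0, -1], [[0, 0.6, 0], 0, -1], [[0, 0.2, 0], 0, -1], [[0, 0, 0], 0, -1]]'

```text
t: 13.77
eef_pos: [510.9, 278.5, 386.0]
tcp_rot: [3.141, 0.001, 0.194]
ft_force: [0.3, 0.2, -0.0]
opening: 0.422
grip_force: 30.0
```

```bash
python3 st.py; python3 - <<'E'
from h import *
a,b,w=[read_camera(n) for n in("scene","side","wrist")]
for p in (w,a,b):
    for th in("lid","spinner"):
        for r in cut_out(th,p)[:4]:
            pts=np.argwhere(r["region"])[:,::-1]; print(th,np.round(r["at"]),round(r["confidence"],2),atz(p,r["at"],6).round(),r["region"].sum())
            if th=="lid":
                c=max(cv2.findContours(r["region"].astype(np.uint8),0,1)[0],key=len)
                print("   circ",cv2.minEnclosingCircle(np.array([atz(p,q,9)[:2] for q in c[:,0]],np.float32)))
print(proj(b,[[511,278,219]]),proj(a,[[511,278,219]]))
u=proj(b,[511,278,150])[0].astype(int)
y0=max(u[1]-75,0);x0=max(u[0]-75,0)
cv2.imwrite("pics/g.png",np.hstack([cv2.resize(w["image"],(400,300)),cv2.resize(b["image"][y0:y0+150,x0:x0+200],(400,300))])[:,:,::-1])
E
```

```text
13.7667 [510.9 278.5 386. ] [3.141e+00 1.000e-03 1.940e-01] F [ 0.3  0.2 -0. ] M [-0.06  0.14 -0.03] 0.42218107958024975 [ 0.39  0.45  1.69 -0.    1.    1.76]
lid [277. 183.] 0.68 [518. 278.   6.] 14640
   circ ((506.0829772949219, 279.45343017578125), 85.39656066894531)
spinner [276. 270.] 0.64 [408. 258.   6.] 5036
spinner [485. 282.] 0.6 [442.  -9.   6.] 1332
lid [357. 195.] 0.69 [511. 268.   6.] 1957
   circ ((511.7672424316406, 277.6789245605469), 89.3609390258789)
spinner [371. 133.] 0.56 [233. 449.   6.] 170
spinner [121. 250.] 0.56 [ 528. -367.    6.] 600
lid [221. 172.] 0.87 [503. 277.   6.] 2252
   circ ((504.26495361328125, 279.2065124511719), 90.87007904052734)
lid [295. 136.] 0.24 [713. 415.   6.] 576
   circ ((718.08837890625, 408.15203857421875), 74.24991607666016)
spinner [193. 259.] 0.9 [437.  -9.   6.] 694
spinner [250. 406.] 0.59 [ 539. -344.    6.] 823
[[215.67177553 100.2334608 ]] [[370.07782311 128.11182946]]
```

View pics/g.png

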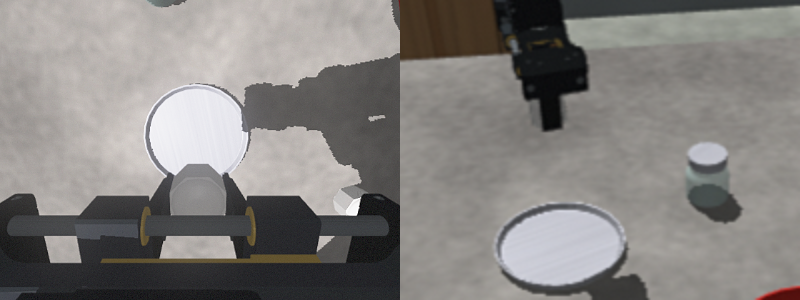

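Emit:
move_arm --commands '[[[-0.14, 0.02, -0.4], 0, -1], [[0, 0, -0.8], 0, -1], [[0, 0, -0.9], 0, -1], [[0, 0, -0.9], 0, -1], [[0, 0, -0.9], 0, -1], [[0, 0, -0.9], 0, -1], [[0, 0, -0.7], 0, -1], [[0, 0, -0.4], 0, -1], [[0, 0, -0.2], 0, -1], [[0, 0, -0.1], 0, -1], [[0, 0, 0], 0, -1], [[0, 0, 0], 0, -1]]'

```text
t: 15.22
eef_pos: [507.7, 277.7, 201.6]
tcp_rot: [-3.141, -0.001, 0.192]
ft_force: [-0.5, 0.3, -0.2]
opening: 0.419
grip_force: 30.0
```

```bash
python3 - <<'E'
from h import *
a,b=[read_camera(n) for n in("scene","side")]
out=[]
for p in(a,b):
    u=proj(p,[508,279,20])[0].astype(int); y0=max(u[1]-60,0);x0=max(u[0]-80,0)
    out.append(cv2.resize(p["image"][y0:y0+120,x0:x0+160],(400,300),interpolation=cv2.INTER_CUBIC))
cv2.imwrite("pics/h.png",np.hstack(out)[:,:,::-1])
E
```

```text
(no output)
```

View pics/h.png

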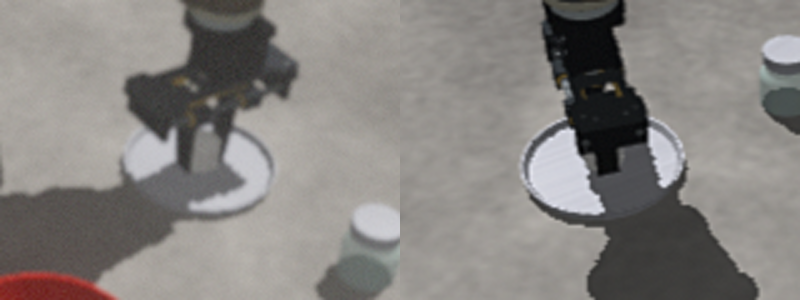

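The nut is between the fingers, a few mm above the lid floor near its centre (left panel, about 205,150). I'll lower it slowly until it makes contact.

Emit:
move_arm --commands '[[[0, 0, -0.1], 0, -1], [[0, 0, -0.06], 0, -1], [[0, 0, 0], 0, -1]]'

```text
t: 15.57
eef_pos: [507.3, 277.7, 195.7]
tcp_rot: [3.141, 0.0, 0.192]
ft_force: [-0.9, -0.1, -0.4]
opening: 0.418
grip_force: 30.0
```

Emit:
move_arm --commands '[[[0, 0, -0.04], 0, -1], [[0, 0, 0], 0, -1]]'

```text
t: 15.73
eef_pos: [507.4, 277.7, 194.4]
tcp_rot: [3.141, 0.0, 0.192]
ft_force: [-0.0, -0.2, -0.8]
opening: 0.42
grip_force: 30.0
```

Emit:
move_arm --commands '[[[0, 0, -0.03], 0, -1], [[0, 0, 0], 0, -1]]'

```text
t: 15.9
eef_pos: [507.4, 277.7, 193.9]
tcp_rot: [3.142, -0.0, 0.192]
ft_force: [-1.1, -0.2, 3.9]
opening: 0.423
grip_force: 32.1
```

Emit:
move_arm --commands '[[[0, 0, 0.01], 0, -1], [[0, 0, 0], 0, 0.2], [[0, 0, 0], 0, 0.2], [[0, 0, 0], 0, 0.2], [[0, 0, 0], 0, 0.2], [[0, 0, 0], 0, 0.2], [[0, 0, 0.1], 0, 0.2], [[0, 0, 0.3], 0, 0.2], [[0, 0, 0.8], 0, 0.2], [[0, 0, 0.9], 0, 0.2], [[0, 0, 0.9], 0, 0.2], [[0, 0, 0.9], 0, 0.2], [[0, 0, 0.5], 0, 0.2], [[0, 0, 0], 0, 0.2], [[0, 0, 0], 0, 0.2]]'

```text
t: 17.15
eef_pos: [507.1, 277.6, 327.1]
tcp_rot: [-3.141, -0.002, 0.192]
ft_force: [-0.5, -0.1, -0.6]
opening: 0.6
grip_force: 0.0
```

```bash
python3 - <<'E'
from h import *
w,a,b=[read_camera(n) for n in("wrist","scene","side")]
out=[]
for p in(a,b):
    u=proj(p,[508,279,20])[0].astype(int); y0=max(u[1]-60,0);x0=max(u[0]-80,0)
    out.append(cv2.resize(p["image"][y0:y0+120,x0:x0+160],(400,300),interpolation=cv2.INTER_CUBIC))
f=cv2.resize(b["image"][230:365,130:310],(400,300))
cv2.imwrite("pics/i.png",np.vstack([np.hstack(out),np.hstack([cv2.resize(w["image"],(400,300)),f])])[:,:,::-1])
E
```

```text
(no output)
```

View pics/i.png

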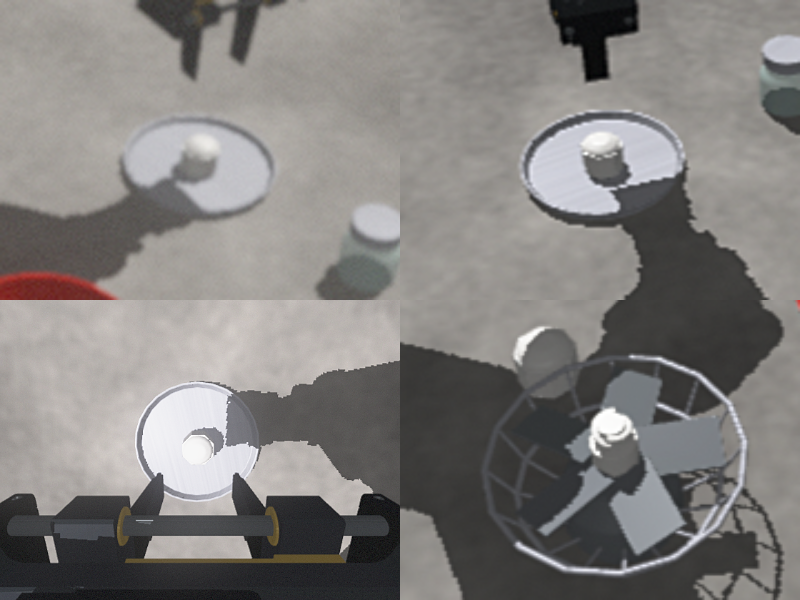

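The nut stands dome up in the middle of the lid, the threaded spigot is bare, and the blades haven't moved.

```bash
python3 -c "
from cell import env
print(env.job_done())"
```

```text
the job is handed in; nothing more can be done
None
```

I unscrewed the spinner nut clockwise, lifted it clear and stood it dome up near the middle of the lid. In the last pictures the blades and lid hadn't moved; the job is handed in at about 17 s, with no verdict shown.

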